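Fit the measuring cell and rack up the detector of a bench photometer

TASK

Stand the large measuring cell upright in the seat of the photometer bench, between the two side lips, and let go of it. Then turn the knob on the detector carriage to rack the carriage up, never pushing the carriage itself, until its sprung snout has pushed the cell flush against the lamp housing and clamps it there: snug, but gently, because the cell is glass. Leave the knob there and leave the other things on the table alone.

Things in the scene. Friction and masses are not known exactly. Their poses are not given: they have to be found in the camera images.
- cell_center (a point): Centre (half-way up) of the large measuring cell: glass box in a black frame, 36 mm along its x (black grip sides), 40 mm along its y (light path), 70 mm tall, 0.13 to 0.25 kg, standing on the table at first. A half turn about z makes no difference. The smaller white-capped cell is not the one. Pressed by the snout with more than 18 N its glass cracks; 5 to 12 N is right, under 3 N too loose.
- seat (a point): Where the centre of the cell's underside comes when it is fully home. Axes: y along the rail to the lamp housing (the way the carriage feeds), x across the rail, z up. Seat floor 26 mm above the table; side lips 9 mm high, 40 mm apart inside (2 mm clear each side of the cell, whose x lies across the rail), flared at the top. Open towards the carriage.
- face (a point): Point on the upright reference face of the white lamp housing, at the seat's end: 20 mm from the seat point in +y, same axes, 52 mm above the table (the housing is 100 mm high). The cell may be set down a few mm short of it; the snout then slides the cell home against it.
- knob_grip (a point): Centre of the feed knob at the height to grip it, 72 mm above the table: round, black, fluted, 50 mm in diameter, from 58 to 84 mm above the table, axis upright, on a pinion box (top 46 mm above the table) at the near side of the carriage. It rides on the carriage: this point moves along the seat's +y as the knob turns. Carriage fully back: 158 mm behind the seat point in y, 50 mm to its -x side.
- knob (a joint): Turn of the feed knob in rad, growing clockwise from above, 0 with the carriage fully back, at most 3.5; starts at 0 to 0.57. 1 rad clockwise feeds the carriage 14 mm to the cell. A steady drag of 0.32 N m (23 N along the rail) holds it wherever left; hand at rest, it can show either sign. Each N on the snout adds 0.014 N m against clockwise turning: compare readings taken in like steps.
- carriage: Detector carriage: deck 60 x 100 mm with a black detector head (40 wide, 44 long, top 78 mm above the table). To be moved by its knob only. Origin at table height on the rail's centre line, moving along; fully back it is 50 mm behind the seat point in y. Axes as the seat's. The head's front face is 20 mm behind this origin in y; the pinion knob is 108 mm behind it and 50 mm to -x.
- head_front (a point): Centre of the head's front face, 52 mm above the table, where the round sprung snout (25 mm in diameter) comes out along +y. The snout's tip stands 14 to 30 mm out from here: its sleeve is screwed to a setting that differs from day to day and is not measured. Spring: 5 N per mm pressed in, 9 mm of travel. It meets a cell that is fully home after 20 to 36 mm of feed from fully back.
- small_cell: Bystander: small glass cell 20 x 20 x 50 mm with a white cap, standing. Origin at its underside, z up.
- wash_bottle: Bystander: white plastic bottle, 64 mm in diameter, 150 mm high. Origin at its underside, z up.
- cap_bottle: Bystander: glass bottle with blue cap, 70 mm in diameter, 130 mm high. Origin at its underside, z up.
- dropper: Bystander: small white dropper bottle, 32 mm in diameter, 65 mm high. Origin at its underside, z up.
- mouse: Bystander: black computer mouse 105 x 60 x 26 mm. Origin at its underside.
- tube_rack: Bystander: blue tube rack 100 x 200 x 48 mm with capped tubes up to 74 mm high. Origin at its underside.
There are look-alikes about, which are no part of the job. Leave any blue or orange look-alike of the part that bears cell_center alone.

How it is judged:
By the outcome, as a careful person would: the job done as asked, in the order asked, and still so for the second after the job is handed in, with the robot touching nothing.
It also fails if it takes over 72 s, if anything falls off the work surface, if the arm or the gripper's body presses on something with over 40 N, if the wrist force passes 120 N, or if a joint passes its speed limit or range.

ROBOT

A 6-joint arm with a two-finger parallel gripper is mounted at the origin on the work surface. World frame = base frame: x ahead of the robot, y to its left, z up, the work surface at z = 0. Lengths are in mm, angles in rad, forces in N, time in s.
With the tool pointing down it reaches from about 400 to 825 mm from the base axis. Payload 7 kg.
Tool frame: the origin (TCP) lies at the very end of the fingers, on their centre line; the grasp point (between the pads) lies 19 mm behind it; z points along the fingers, y is the line along which they close (so a half turn about z gives the same grasp; the last joint's range is limited). The gripper opens to 88 mm and grips with 3 to 60 N. Pads are 19 mm wide; open, the fingers measure 130 mm over their backs; the gripper's body (78 mm by 193 mm) begins 47 mm behind the grasp point.
Start: joints at [1.434, 0.359, 0.012, 0, -1.224, -0.288], TCP at [278.199, 614.98, 226.561] pointing down, gripper open.
Joint ranges: [-3.07, 3.07], [-1.43, 2.12], [-1.02, 1.25], [-3.03, 1.67], [-3.05, -0], [-3.03, 3.03]. Speed limits (rad/s): [2.39, 2.39, 3.01, 3.14, 3.14, 3.14].

INTERFACE

Orientations are given as a unit quaternion [x, y, z, w].
In Python, from plant import bot gives the robot as it stands. Calls block until the motion is done:
- bot.move_ptp(position, orientation): joint-space move of the TCP to a pose.
- bot.line_to(position, velocity=150, ori=None): straight line of the TCP; ori=None keeps the orientation; velocity is the mean speed in mm/s.
- bot.move_joints(angles): joint-space move.
- bot.move_gripper(opening, force=None): finger opening in mm; force is the grip in N (None keeps the last); returns when the fingers have stopped.
- bot.pause(seconds).
- bot.solve_ik(position, orientation): joint angles nearest the present ones, or None.
- bot.read_state(): the state.
- bot.camera(name): name is "side" or "top"; returns the picture (384x512x3 uint8, red, green, blue); there is no depth.
- bot.get_calibration(name): a dict with "fx", "fy", "cx", "cy" (pixels), "view" (4x4, takes a point from world to camera coordinates). Camera axes: x right, y up, looking along -z (the intrinsics and any distortion apply to the point x, -y, -z); pixel columns grow to the right and rows downward; lengths in mm; the calibration is good to about 2 mm. A picture is of the moment at which its call begins. get_calibration takes no time and is no camera call.
A pose or a line that the arm cannot do raises bot.Unreachable and nothing moves.
- bot.close_job(): hands the job in; it is judged then, once.
The state is a dict: "t": time; "joint_pos": joint angles; "qvel": joint speeds; "tau": joint torques, N m; "tcp_pos": TCP position; "eef_rot": TCP orientation; "contact_force": force on the tool from outside, world axes, zero at the start; "moment": the same for the moment, N m; "width": finger opening in mm; "finger_force": force on a finger pad.
Only numpy, scipy, OpenCV 4.12 (cv2) and the standard library are available. Lean on these libraries where they do the work, as an engineer would, in place of code of your own. Each camera call takes 0.05 s, during which the arm holds its last target. There are 200 camera calls.

## Working session

There is one attempt and no reset: what is moved stays moved. The work goes in short steps, each a Python script; the robot and the scene stay as the last script left them, time stands still between calls to the robot, and variables do not carry over. Pictures are saved under pics/ and viewed, at most 10 in all, crops included, and the job is handed in when it is done.

```bash
ls; mkdir -p pics; python3 - <<'E'
from plant import bot
import cv2
for n in("top","side"):
    im=bot.camera(n); cv2.imwrite(f"pics/{n}0.png",cv2.cvtColor(im,cv2.COLOR_RGB2BGR))
    print(n,{k:(v if not hasattr(v,'tolist') else v.tolist()) for k,v in bot.get_calibration(n).items()})
s=bot.read_state();print(s)
E
```

```text
pics
top {'fx': 412.12498826866647, 'fy': 412.12498826866647, 'cx': 244.08098109350843, 'cy': 189.72741664368903, 'view': [[-0.02570123596935981, -0.9996693916579361, 0.0007442122676059994, -58.76084545273896], [0.998473584153292, -0.02563407142183361, 0.04892234796511212, -567.3739785167166], [-0.0488870966383407, 0.0020004410994338847, 0.9988023077755084, -1301.8565025556532], [0.0, 0.0, 0.0, 1.0]]}
side {'fx': 362.04549533456145, 'fy': 362.04549533456145, 'cx': 255.47120243040746, 'cy': 189.87949080861088, 'view': [[-0.9951697686972819, -0.09739403422691956, -0.012309897156510248, 537.4550969605293], [0.0382627956932959, -0.5002988574834349, 0.8650069431319627, -123.51965372148133], [-0.0904051433090581, 0.8603577484382734, 0.5016088663146749, -986.4464662570637], [0.0, 0.0, 0.0, 1.0]]}
{'t': 0.1, 'joint_pos': array([ 1.43411174e+00,  3.59344473e-01,  1.11351859e-02, -3.20123241e-04,
       -1.22408256e+00, -2.88079191e-01]), 'qvel': array([ 0.00041949, -0.00285836,  0.00255827,  0.0007517 ,  0.00018235,
       -0.00085999]), 'tau': array([-1.14329541e-03, -5.84162951e+01,  2.93750614e+01,  7.01556936e+00,
        1.01470639e-02, -5.30965804e-05]), 'tcp_pos': array([278.02409166, 614.59874469, 225.68873188]), 'eef_rot': array([ 9.77519838e-01, -2.10842084e-01, -9.35160387e-05,  7.56999602e-04]), 'contact_force': array([ 0.21923426, -0.22727132, -0.09174508]), 'moment': array([-0.02281527,  0.00385131,  0.04217047]), 'finger_force': 0.0, 'width': 87.75641604138667}
```

View pics/top0.png

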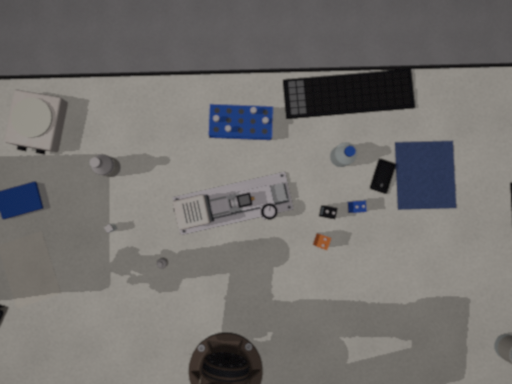

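View pics/side0.png

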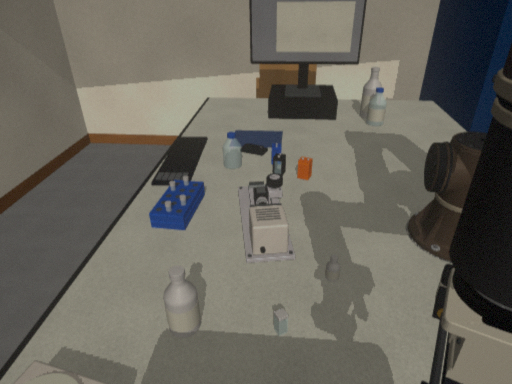

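```bash
python3 - <<'E'
import cv2
a=cv2.imread("pics/top0.png")[165:260,165:375]
b=cv2.imread("pics/side0.png")[140:270,225:325]
cv2.imwrite("pics/tc.png",cv2.resize(a,None,fx=3.8,fy=3.8,interpolation=cv2.INTER_CUBIC))
cv2.imwrite("pics/sc.png",cv2.resize(b,None,fx=4.5,fy=4.5,interpolation=cv2.INTER_CUBIC))
E
```

```text
(no output)
```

View pics/tc.png

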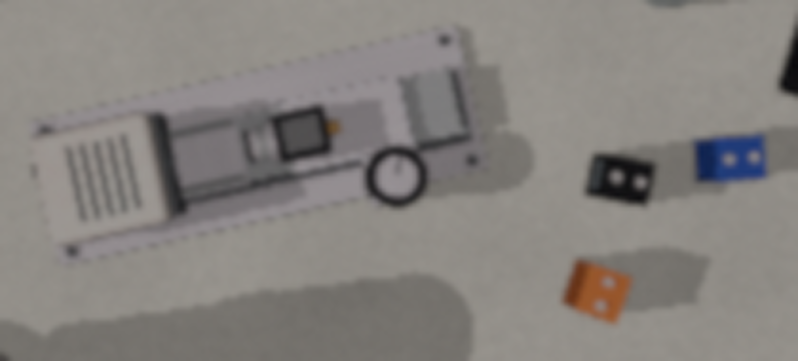

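View pics/sc.png

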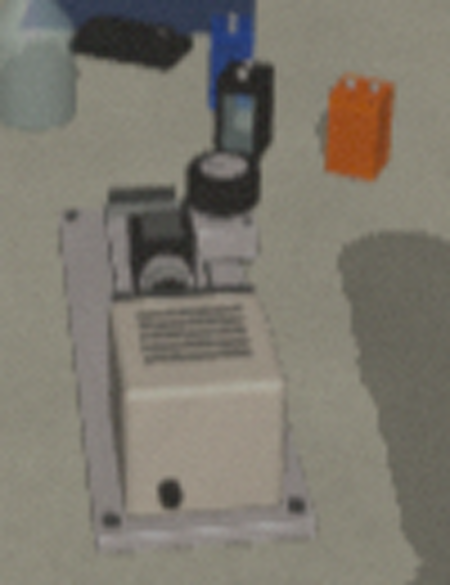

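```bash
cat > h.py <<'E'
import numpy as np, cv2
from plant import bot
from scipy.spatial.transform import Rotation as R
def ray(n,u,v):
    c=bot.get_calibration(n); V=np.array(c["view"]); r=V[:3,:3]
    d=r.T@np.array([(u-c["cx"])/c["fx"],-(v-c["cy"])/c["fy"],-1]); return -r.T@V[:3,3],d/np.linalg.norm(d)
def plane(n,u,v,z):
    o,d=ray(n,u,v); return o+d*(z-o[2])/d[2]
def proj(n,p):
    c=bot.get_calibration(n); q=np.array(c["view"])@np.r_[p,1]; return np.array([c["cx"]-c["fx"]*q[0]/q[2],c["cy"]+c["fy"]*q[1]/q[2]])
def cross(p1,p2):
    (o1,d1),(o2,d2)=ray("top",*p1),ray("side",*p2)
    s=np.linalg.lstsq(np.c_[d1,-d2],o2-o1,rcond=None)[0]; a,b=o1+s[0]*d1,o2+s[1]*d2
    return (a+b)/2,np.linalg.norm(a-b)
def T(u,v): return 165+u/3.8,165+v/3.8
def S(u,v): return 225+u/4.5,140+v/4.5
def down(yaw): # tool z down, tool y (closing line) at world angle yaw
    y=np.array([np.cos(yaw),np.sin(yaw),0]); z=np.array([0,0,-1.]); return R.from_matrix(np.c_[np.cross(y,z),y,z]).as_quat()
E
cat > a.py <<'E'
from h import *
np.set_printoptions(precision=1,suppress=True)
sc=[plane("top",*T(*p),8) for p in((445,40),(43,130),(472,160),(70,250))]
for p in sc: print(p)
for i in(0,2):
    d=sc[i+1]-sc[i]; yaw=np.arctan2(-d[0],d[1]); print("yaw %.4f"%yaw)
k=plane("top",*T(397,176),84); hd=plane("top",*T(302,134),78); f=plane("top",*T(171,162),100)
mid=sum(sc)/4
r=np.array([[np.cos(yaw),np.sin(yaw),0],[-np.sin(yaw),np.cos(yaw),0],[0,0,1]])
print("knob",k,"in rail axes rel. knob: head",r@(hd-k),"face",r@(f-k),"platecentre",r@(mid-k))
print("knob x",cross(T(397,176),S(222,165)))
print("block", cross(T(403,75),S(110,190)),cross(T(460,70),S(110,190)),cross(T(403,145),S(175,190)),cross(T(465,142),S(175,190)))
im=cv2.cvtColor(cv2.imread("pics/top0.png"),cv2.COLOR_BGR2RGB); hsv=cv2.cvtColor(im,cv2.COLOR_RGB2HSV)
w=im[200:222,315:342].astype(int); m=(w.max(2)<70).astype(np.uint8)
c=max(cv2.findContours(m,0,2)[0],key=cv2.contourArea); print(cv2.minAreaRect(c+np.array([315,200])))
a,b=plane("top",*T(616,177),70),plane("top",*T(641,182),70); print("cell",(a+b)/2,"dir %.3f"%np.arctan2(*(b-a)[1::-1]),np.linalg.norm(a-b))
print(cv2.resize(w.max(2).astype(np.uint8),None,fx=1,fy=1))
for p in((616,177),(641,182)): print(proj("side",plane("top",*T(*p),70)))
E
python3 a.py
```

```text
[ 608.5 -196.6    8. ]
[541.1 144.4   8. ]
[ 506.6 -216.3    8. ]
[439.8 123.6   8. ]
yaw 0.1950
yaw 0.1941
knob [ 495.1 -148.    84. ] in rail axes rel. knob: head [49.1 66.2 -6. ] face [ 49.6 171.3  16. ] platecentre [ 49.9 104.1 -76. ]
knob x (array([ 495.1, -148.1,   82.4]), np.float64(0.08602942366120325))
block (array([ 575.5, -157.2,   54.5]), np.float64(3.0548447735162294)) (array([ 580.8, -206.6,   27.1]), np.float64(1.518715768519042)) (array([ 523.9, -155. ,   57.8]), np.float64(7.93489874362077)) (array([ 526.8, -208.3,   28.3]), np.float64(10.497378088082634))
((328.0961608886719, 211.51922607421875), (15.689291000366211, 11.178620338439941), 11.309932708740234)
cell [ 487.5 -334.5   70. ] dir -1.794 20.41606183171268
[[148 149 149 149 149 149 148 147 147 147 149 149 148 147 146 146 147 147
  146 146 146 146 146 146 146 146 146]
 [148 148 147 148 149 149 148 147 147 147 147 148 147 146 145 145 146 147
  146 145 145 145 144 145 146 144 143]
 [148 147 147 148 148 148 147 146 146 147 147 147 146 144 143 144 145 144
  142 140 140 140 140 141 141 136 130]
 [149 147 147 148 14
[... 1455 characters left out ...]
147 145 132 108  88  76  66  56  46  34  28  23  22  20  21  20  19
   21  29  58  94 113 117 117 119 122]
 [147 148 148 144 138 132 126 119 109  97  83  75  66  55  46  33  28  24
   23  40  76 107 121 123 123 130 136]
 [147 147 148 148 148 148 146 142 138 134 131 127 119 108  96  82  76  73
   68  73 105 131 137 137 137 141 146]
 [147 147 147 148 148 149 148 147 146 146 146 146 143 138 133 130 129 127
  122 116 129 143 146 145 145 146 148]
 [148 148 149 149 148 147 148 148 147 147 148 150 150 149 147 146 146 146
  144 141 143 147 148 147 147 147 147]
 [147 148 149 150 149 148 148 148 148 148 148 150 151 150 149 148 148 149
  149 148 147 147 147 146 147 148 147]]
[278.4 156.3]
[279.9 154. ]
```

```bash
cat > b.py <<'E'
from h import *
np.set_printoptions(precision=2,suppress=True)
c=np.array([487.5,-334.5]); yaw=-0.223
print([bot.solve_ik([*c,150],down(yaw+s)) for s in(0,np.pi)])
q=min((down(yaw),down(yaw+np.pi)),key=lambda q:(lambda j:9 if j is None else abs(j[5]))(bot.solve_ik([*c,150],q)))
bot.move_gripper(58,20)
bot.move_ptp([*c,140],q)
bot.line_to([*c,26],120); s=bot.read_state(); print(s["t"],s["tcp_pos"],s["contact_force"],s["joint_pos"])
bot.move_gripper(20,20); s=bot.read_state(); print(s["t"],s["width"],s["finger_force"],s["contact_force"],s["moment"])
bot.line_to([*c,140],150); s=bot.read_state(); print(s["t"],s["width"],s["finger_force"],s["contact_force"])
for n in("side","top"): cv2.imwrite(f"pics/{n}1.png",cv2.cvtColor(bot.camera(n),cv2.COLOR_RGB2BGR))
E
python3 b.py
```

```text
[None, array([-0.27,  0.28, -0.28,  0.  , -1.01,  0.05])]
5.325 [ 488.06 -334.72   26.7 ] [-0.16  0.48  0.22] [-0.27  0.42 -0.41  0.   -0.74  0.05]
5.825 36.17226932550422 19.927617609500885 [0.75 1.41 3.5 ] [ 0.36  0.03 -0.01]
6.7333 36.09315543875367 19.925107061862946 [ 0.19  0.19 -2.47]
```

```bash
cat >> h.py <<'E'
Y=0.1945; ex=np.array([np.cos(Y),np.sin(Y),0]); ey=np.array([-np.sin(Y),np.cos(Y),0]); K0=np.array([495.1,-148.0,0])
def rail(x,y,z): return K0+x*ex+y*ey+[0,0,z]   # relative to the knob's first position
def pr(tag=""):
    s=bot.read_state(); f=s["contact_force"]; p=s["tcp_pos"]-K0
    print(tag,"t%.1f"%s["t"],"rail xyz %.1f %.1f %.1f"%(p@ex,p@ey,p[2]),"F %.1f %.1f %.1f"%(f@ex,f@ey,f[2]),"M",s["moment"].round(3),"w%.1f"%s["width"],"ff%.1f"%s["finger_force"]); return s
E
python3 - <<'E'
from h import *
q=down(Y+np.pi)
bot.move_ptp(rail(49.6,146.3,145),q)
bot.line_to(rail(49.6,146.3,68),120); pr()
for n in("side","top"): cv2.imwrite(f"pics/{n}2.png",cv2.cvtColor(bot.camera(n),cv2.COLOR_RGB2BGR))
a=cv2.imread("pics/side2.png")[130:270,215:315]; b=cv2.imread("pics/top2.png")[165:265,165:315]
f=lambda i,s:cv2.resize(i,None,fx=s,fy=s,interpolation=cv2.INTER_CUBIC)
A=f(a,4);B=f(b,2.6); C=np.zeros((560,800,3),np.uint8); C[:A.shape[0],:400]=A; C[:B.shape[0],400:400+B.shape[1]]=B
cv2.imwrite("pics/c2.png",C)
E
```

```text
t8.9 rail xyz 50.1 146.0 68.5 F 0.2 0.5 -1.7 M [ 0.041 -0.075 -0.047] w36.1 ff19.9
```

View pics/c2.png

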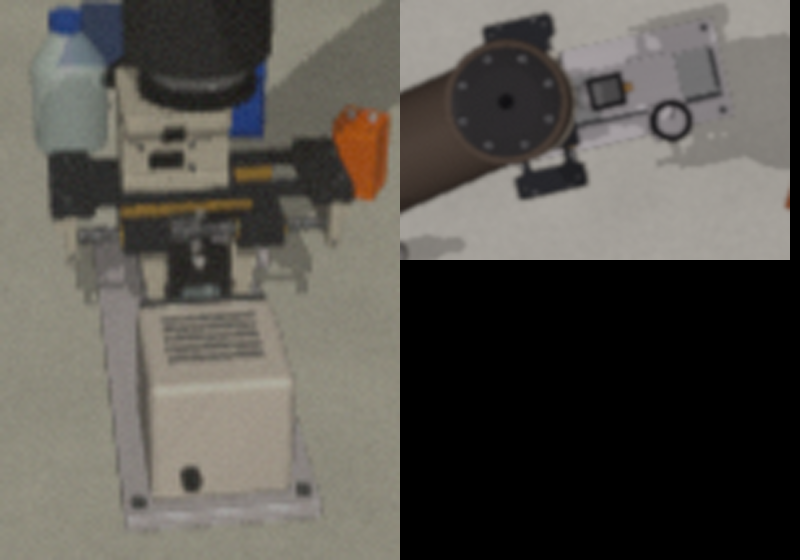

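The picture shows the cell held above the seat behind the housing (cell crop cols 168–230, housing rear edge 140–268), about centred. I'll lower it next, watching the forces.

```bash
python3 - <<'E'
from h import *
x=49.6
for z in(62,59,57,55,53.5,52.5,51.8):
    bot.line_to(rail(x,146.3,z),30); s=pr(z)
    if s["contact_force"][2]>6: break
E
```

```text
62 t9.4 rail xyz 49.5 146.3 61.9 F -0.3 0.3 -2.1 M [ 0.032 -0.052  0.04 ] w36.1 ff19.9
59 t9.6 rail xyz 49.4 146.3 58.8 F 0.1 -0.1 -2.4 M [ 0.075 -0.027  0.017] w35.9 ff19.9
57 t9.9 rail xyz 49.5 146.3 56.9 F 0.3 0.1 -1.5 M [0.025 0.044 0.031] w36.1 ff19.9
55 t10.1 rail xyz 49.5 146.3 54.9 F -0.1 0.4 -2.3 M [ 0.112 -0.058  0.021] w35.9 ff19.9
53.5 t10.4 rail xyz 49.5 146.3 53.4 F -0.1 -0.2 -1.5 M [-0.011 -0.016 -0.041] w35.7 ff19.9
52.5 t10.6 rail xyz 49.6 146.3 52.5 F -1.1 0.4 -2.4 M [ 0.087 -0.036  0.039] w36.0 ff19.9
51.8 t10.9 rail xyz 49.6 146.3 52.4 F -3.0 0.9 5.6 M [ 0.212  1.028 -0.063] w36.0 ff19.9
```

```bash
python3 - <<'E'
from h import *
bot.move_gripper(50); pr("open"); 
bot.line_to(rail(49.6,146.3,135),150); pr("up")
for a in np.arange(0,2*np.pi,0.4):
    j=bot.solve_ik(rail(0,20,53),down(Y+a)); print("%.1f"%a,None if j is None else j.round(2))
bot.move_ptp(rail(0,0,135),down(Y+np.pi))
for n in("side","top"): cv2.imwrite(f"pics/{n}3.png",cv2.cvtColor(bot.camera(n),cv2.COLOR_RGB2BGR))
a=cv2.imread("pics/side3.png")[150:260,225:305]; b=cv2.imread("pics/top3.png")[170:250,165:305]
f=lambda i,s:cv2.resize(i,None,fx=s,fy=s,interpolation=cv2.INTER_CUBIC)
A=f(a,4);B=f(b,3.4); C=np.zeros((560,800,3),np.uint8); C[:A.shape[0],:A.shape[1]]=A; C[:B.shape[0],320:320+B.shape[1]]=B[:,:480]
cv2.imwrite("pics/c3.png",C)
E
```

```text
open t11.4 rail xyz 49.6 146.3 51.7 F 0.5 0.3 -0.1 M [ 0.085 -0.016 -0.015] w50.1 ff0.0
up t12.1 rail xyz 49.1 146.3 134.3 F -0.1 -0.3 -0.2 M [ 0.076 -0.017  0.002] w50.0 ff0.0
0.0 None
0.4 [ 0.13  0.27 -0.57 -0.   -0.73 -2.68]
0.8 [ 0.13  0.27 -0.57 -0.   -0.73 -2.28]
1.2 [ 0.13  0.27 -0.57  0.   -0.73 -1.88]
1.6 [ 0.13  0.27 -0.57  0.   -0.73 -1.48]
2.0 [ 0.13  0.27 -0.57  0.   -0.73 -1.08]
2.4 [ 0.13  0.27 -0.57  0.   -0.73 -0.68]
2.8 [ 0.13  0.27 -0.57  0.   -0.73 -0.28]
3.2 [ 0.13  0.27 -0.57  0.   -0.73  0.12]
3.6 [ 0.13  0.27 -0.57  0.   -0.73  0.52]
4.0 [ 0.13  0.27 -0.57  0.   -0.73  0.92]
4.4 [ 0.13  0.27 -0.57  0.   -0.73  1.32]
4.8 [ 0.13  0.27 -0.57  0.   -0.73  1.72]
5.2 [ 0.13  0.27 -0.57  0.   -0.73  2.12]
5.6 [ 0.13  0.27 -0.57  0.   -0.73  2.52]
6.0 [ 0.13  0.27 -0.57  0.   -0.73  2.92]
```

View pics/c3.png

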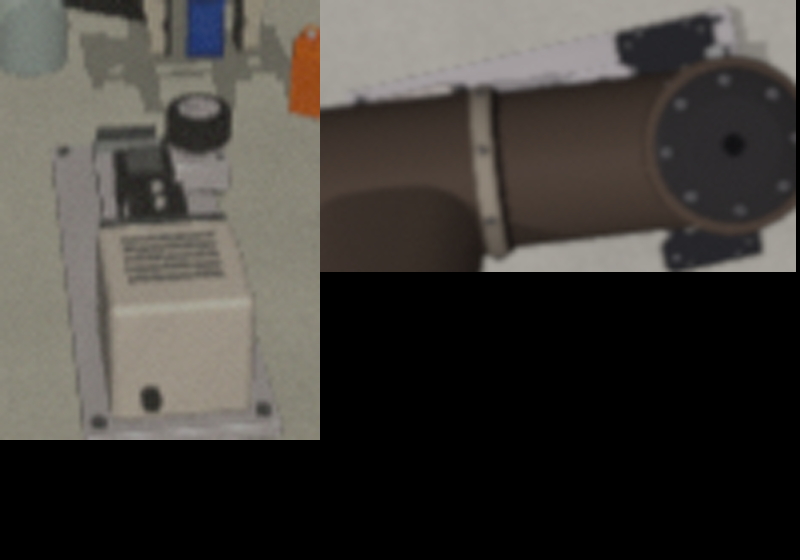

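```bash
python3 - <<'E'
from h import *
q=down(Y+3.6)
bot.move_gripper(62,10)
bot.move_ptp(rail(0,0,110),q)
bot.line_to(rail(0,0,56),100); pr("down")
bot.move_gripper(40,10); pr("soft")
bot.pause(0.3); pr("soft")
E
```

```text
down t14.6 rail xyz 0.4 -0.1 56.4 F 0.1 1.0 0.1 M [-0.01  -0.011  0.012] w62.2 ff0.0
soft t14.9 rail xyz 1.3 0.2 56.8 F 2.6 3.9 2.7 M [ 1.518 -0.622  0.053] w49.7 ff10.0
soft t15.2 rail xyz 1.2 0.1 56.7 F 2.2 4.1 3.4 M [ 1.779 -0.644  0.058] w49.9 ff10.0
```

```bash
cat > turn.py <<'E'
from h import *
import sys
def Q(s): return s["moment"][2]-0.014*s["contact_force"]@ey
def step(x,y0,a0,th,v=5):
    bot.line_to(rail(x,y0+14*th,56),v,down(Y+a0-th)); s=bot.read_state(); f=s["contact_force"]; p=s["tcp_pos"]-K0
    print("th %.3f t%.1f Q %.3f Mz %.3f Fx %.1f Fy %.1f Fz %.1f p %.1f %.1f w%.1f"%(th,s["t"],Q(s),s["moment"][2],f@ex,f@ey,f[2],p@ex,p@ey,s["width"])); return s
E
python3 - <<'E'
from turn import *
bot.line_to(rail(1.7,0.5,56),10); pr()
bot.move_gripper(40,45); pr("grip")
for th in np.arange(.1,.75,.1): step(1.7,.5,3.6,th)
E
```

```text
t15.6 rail xyz 1.3 0.2 56.6 F -2.0 1.3 7.9 M [0.546 0.742 0.131] w49.3 ff10.0
grip t15.8 rail xyz 1.3 0.2 56.6 F -1.4 1.8 7.6 M [0.513 0.749 0.199] w48.8 ff45.0
th 0.100 t16.2 Q -0.214 Mz -0.190 Fx -1.5 Fy 1.7 Fz 8.3 p 1.3 1.6 w49.5
th 0.200 t16.6 Q -0.153 Mz -0.118 Fx -1.9 Fy 2.5 Fz 8.0 p 1.3 3.0 w49.1
th 0.300 t17.1 Q -0.222 Mz -0.201 Fx -1.9 Fy 1.5 Fz 8.6 p 1.2 4.4 w49.3
th 0.400 t17.5 Q -0.177 Mz -0.153 Fx -2.3 Fy 1.7 Fz 9.1 p 1.2 5.8 w49.5
th 0.500 t17.9 Q -0.183 Mz -0.159 Fx -1.9 Fy 1.7 Fz 8.2 p 1.1 7.3 w49.2
th 0.600 t18.4 Q -0.195 Mz -0.176 Fx -1.9 Fy 1.4 Fz 8.8 p 1.1 8.6 w49.8
th 0.700 t18.8 Q -0.221 Mz -0.194 Fx -2.2 Fy 1.9 Fz 8.6 p 1.1 10.1 w49.3
```

```bash
cat >> turn.py <<'E'
def qstep(th,x=1.6,y0=.5,a0=3.6,n=8):
    bot.line_to(rail(x,y0+14*th,56),5,down(Y+a0-th)); q=[]; 
    for _ in range(n): bot.pause(.025); s=bot.read_state(); q.append([Q(s),s["moment"][2],s["contact_force"]@ey])
    q=np.mean(q,0); p=s["tcp_pos"]-K0; print("th %.3f t%.1f Q %.3f Mz %.3f Fy %.1f Fx %.1f p %.1f %.1f"%(th,s["t"],*q,s["contact_force"]@ex,p@ex,p@ey)); return q[0]
E
python3 - <<'E'
from turn import *
b=[]
for th in np.arange(.76,2.3,.06):
    q=qstep(th); b.append(q)
    if len(b)>4 and q>np.mean(b[:4])+.07: break
E
```

```text
th 0.760 t19.3 Q -0.278 Mz -0.251 Fy 1.9 Fx -1.8 p 1.1 10.9
th 0.820 t19.8 Q -0.286 Mz -0.260 Fy 1.9 Fx -2.8 p 1.0 11.8
th 0.880 t20.4 Q -0.293 Mz -0.264 Fy 2.0 Fx -2.4 p 1.0 12.6
th 0.940 t20.9 Q -0.288 Mz -0.256 Fy 2.3 Fx -2.3 p 1.0 13.5
th 1.000 t21.4 Q -0.290 Mz -0.254 Fy 2.6 Fx -3.1 p 1.0 14.3
th 1.060 t21.9 Q -0.247 Mz -0.215 Fy 2.3 Fx -2.0 p 1.0 15.2
th 1.120 t22.4 Q -0.250 Mz -0.218 Fy 2.3 Fx -2.3 p 1.0 16.0
th 1.180 t22.9 Q -0.249 Mz -0.212 Fy 2.6 Fx -3.4 p 0.9 16.8
th 1.240 t23.5 Q -0.269 Mz -0.229 Fy 2.8 Fx -1.7 p 0.9 17.7
th 1.300 t24.0 Q -0.259 Mz -0.216 Fy 3.1 Fx -2.1 p 0.9 18.6
th 1.360 t24.5 Q -0.264 Mz -0.219 Fy 3.2 Fx -2.7 p 0.9 19.4
th 1.420 t25.0 Q -0.260 Mz -0.218 Fy 3.0 Fx -2.5 p 0.9 20.3
th 1.480 t25.5 Q -0.259 Mz -0.218 Fy 3.0 Fx -2.5 p 0.9 21.1
th 1.540 t26.0 Q -0.266 Mz -0.215 Fy 3.6 Fx -2.7 p 0.9 22.0
th 1.600 t26.6 Q -0.220 Mz -0.170 Fy 3.5 Fx -2.8 p 0.8 22.8
th 1.660 t27.1 Q -0.192 Mz -0.143 Fy 3.4 Fx -4.2 p 0.9 23.7
```

```bash
python3 - <<'E'
from turn import *
qstep(1.68)
bot.move_gripper(59); s=pr("open"); p=s["tcp_pos"]
bot.line_to([p[0],p[1],150],100); pr("up")
bot.move_ptp([420,-330,230],down(Y+3.0)); s=pr("away")
for n in("side","top"): cv2.imwrite(f"pics/{n}4.png",cv2.cvtColor(bot.camera(n),cv2.COLOR_RGB2BGR))
a=cv2.imread("pics/side4.png")[150:260,225:305]; b=cv2.imread("pics/top4.png")[170:250,165:305]
f=lambda i,s:cv2.resize(i,None,fx=s,fy=s,interpolation=cv2.INTER_CUBIC)
A=f(a,4);B=f(b,3.4); C=np.zeros((560,800,3),np.uint8); C[:A.shape[0],:A.shape[1]]=A; C[:B.shape[0],320:320+B.shape[1]]=B[:,:480]
cv2.imwrite("pics/c4.png",C)
E
```

```text
th 1.680 t27.5 Q 0.130 Mz 0.176 Fy 3.3 Fx -2.7 p 0.8 23.9
open t28.0 rail xyz 1.4 24.0 55.8 F -0.1 0.3 0.5 M [ 0.066 -0.149  0.011] w58.9 ff0.0
up t29.1 rail xyz 1.0 24.1 149.4 F 0.7 0.7 -0.4 M [ 0.043 -0.14   0.012] w58.9 ff0.0
away t30.4 rail xyz -108.8 -163.7 229.5 F 0.4 0.3 0.6 M [ 0.109 -0.089 -0.076] w58.9 ff0.0
```

View pics/c4.png

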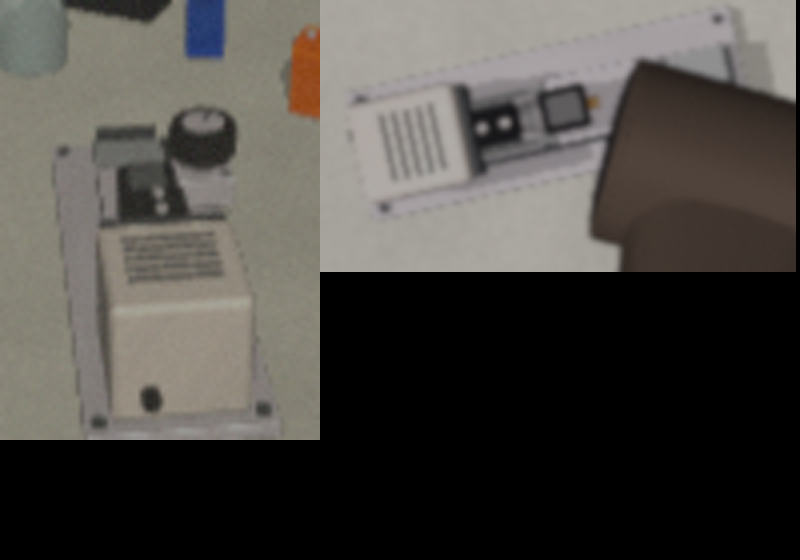

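The cell stands upright in the seat against the housing, with its dots at crop (482,127) and (505,122) and the snout touching it. My force estimate is about 5–9 N. I'll regrip, back off slightly and re-advance to get a clean onset reading, then end near 8 N.

```bash
python3 - <<'E'
from turn import *
q=down(Y+3.6); y0=23.9
bot.move_gripper(62,10)
bot.move_ptp(rail(1.3,y0,110),q); bot.line_to(rail(1.3,y0,56),100); pr("down")
bot.move_gripper(40,10); pr("soft"); bot.move_gripper(40,45); pr("grip")
k=dict(x=1.4,y0=y0,a0=3.6)
qstep(-.18,n=1,**k); qstep(-.36,n=1,**k)
for th in np.arange(-.30,-.05,.06): qstep(th,**k)
E
```

```text
down t32.5 rail xyz 1.6 23.4 56.4 F 0.4 0.4 0.7 M [ 0.034 -0.004  0.003] w61.9 ff0.0
soft t32.9 rail xyz 1.4 23.7 56.6 F -1.7 -2.8 5.2 M [-0.865  0.551  0.056] w49.6 ff10.0
grip t33.1 rail xyz 1.4 23.6 56.6 F -1.7 -2.1 5.3 M [-0.826  0.673  0.003] w49.0 ff45.0
th -0.180 t33.8 Q 0.022 Mz 0.017 Fy -0.4 Fx -2.3 p 1.5 21.2
th -0.360 t34.5 Q 0.044 Mz 0.033 Fy -0.8 Fx -3.3 p 1.5 18.7
th -0.300 t35.0 Q -0.267 Mz -0.283 Fy -1.2 Fx -1.3 p 1.6 19.6
th -0.240 t35.5 Q -0.304 Mz -0.322 Fy -1.3 Fx -2.4 p 1.5 20.4
th -0.180 t36.0 Q -0.287 Mz -0.306 Fy -1.4 Fx -2.1 p 1.5 21.2
th -0.120 t36.5 Q -0.283 Mz -0.309 Fy -1.9 Fx -2.5 p 1.5 22.0
th -0.060 t37.1 Q -0.217 Mz -0.245 Fy -2.1 Fx -3.1 p 1.4 22.8
```

```bash
python3 - <<'E'
from turn import *
qstep(-.01,x=1.4,y0=23.9,a0=3.6)
E
```

```text
th -0.010 t37.5 Q -0.141 Mz -0.168 Fy -1.9 Fx -2.9 p 1.4 23.5
```

```bash
python3 - <<'E'
from turn import *
bot.move_gripper(60); s=pr("open"); p=s["tcp_pos"]
bot.line_to([p[0],p[1],150],100)
bot.move_ptp([350,-380,250],down(Y+3.0)); pr("away")
for n in("side","top"): cv2.imwrite(f"pics/{n}5.png",cv2.cvtColor(bot.camera(n),cv2.COLOR_RGB2BGR))
a=cv2.imread("pics/side5.png")[150:260,225:305]; b=cv2.imread("pics/top5.png")[170:250,165:305]
f=lambda i,s:cv2.resize(i,None,fx=s,fy=s,interpolation=cv2.INTER_CUBIC)
A=f(a,4);B=f(b,3.4); C=np.zeros((560,800,3),np.uint8); C[:A.shape[0],:A.shape[1]]=A; C[:B.shape[0],320:320+B.shape[1]]=B[:,:480]
cv2.imwrite("pics/c5.png",C)
E
```

```text
open t38.0 rail xyz 1.5 23.9 55.9 F 0.2 0.9 0.3 M [0.029 0.039 0.021] w60.1 ff0.0
away t40.3 rail xyz -186.8 -199.0 249.3 F -0.3 -0.3 0.3 M [ 0.109 -0.072 -0.   ] w60.1 ff0.0
```

View pics/c5.png

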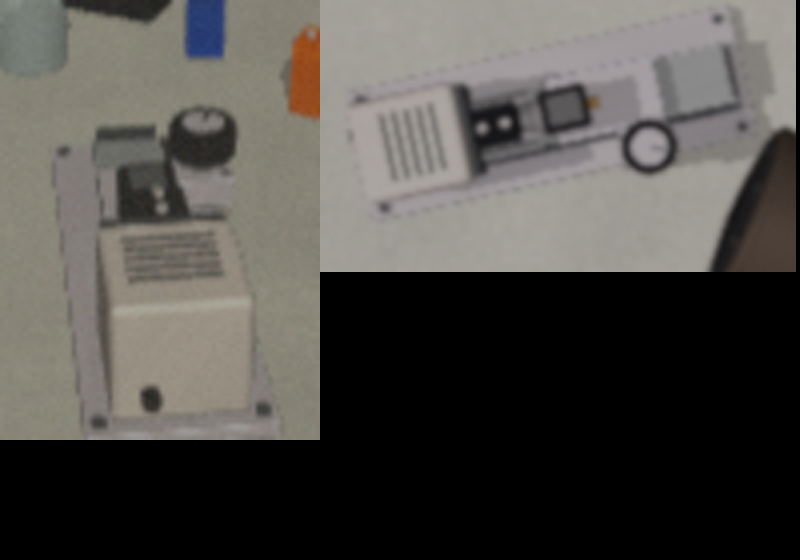

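The cell is upright and flush at the housing (top-view crop 475–520), the snout is on it, and the arm is clear, so I'm handing it in.

```bash
python3 -c "
from plant import bot
print(bot.close_job())"
```

```text
the job is handed in; nothing more can be done
None
```

The large cell stands in the seat, flush against the lamp housing and clamped by the snout at an estimated 8.5–10.5 N (target 5–12 N). The knob is released, and the job was handed in at about 40 s. To measure the force, I backed the knob off 0.36 rad once and fed it up again before letting go.

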